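# Sweep the specimen mounts into the tray's bay with the pusher bar

### The job

Pick up the orange-handled pusher bar and sweep all five specimen mounts along the green-edged tray until they lie wholly on its blue bay at the closed end, flat on the tray floor, touching them with the bar only, never with the gripper. Then stand the bar back on its black mat, lengthwise and wholly on it, and let go. Do not disturb the bottle, the lens or the pot standing around.

Things in the scene. Friction and masses are not known exactly. Their poses are not given: they have to be found in the camera images.
- tray: Fixed tray, white floor, green rims. Origin under its centre at bench height; +x points to the closed end. Floor x -150 to +150 mm, y -80 to +80 mm, top at z = 4 mm. Rims 6 mm thick, top at z = 16 mm, on both sides and across the closed end (inner face x = +150 mm); the end at x = -150 mm is open. Mounts start with centres between x = -75 and +5 mm.
- bar_grip (a point): Pusher bar, loose, 170 g: aluminium, 140 mm long (x), 20 mm thick (y), 18 mm high, long faces flat and vertical. On the middle of its top an upright orange handle, 50 mm along x, 16 mm thick along y, from 18 to 72 mm above the underside. This point: middle of the handle, 50 mm above the underside; z up. It starts standing on the mat.
- bay (a point): Centre of the blue bay, on the tray floor (4 mm above the bench), at x = +117.5 mm in the tray frame. The bay covers the tray floor from x = +85 to +150 mm, over the full 160 mm width; axes as the tray.
- mat: Fixed black rubber mat, 180 mm (its x) by 80 mm (its y), 3 mm thick, where the bar stands at the start, along the mat's x, and must be returned. Origin under its centre at bench height.
- mount1_center (a point): Specimen mount: loose black resin disc 25 mm in diameter, 15 mm high, about 20 g, polished metal piece on top, lying on the tray floor. The point is its centre, 7.5 mm above its underside; z up along its axis.
- mount2_center (a point): Specimen mount: loose red resin disc 25 mm in diameter, 15 mm high, about 20 g, polished metal piece on top, lying on the tray floor. The point is its centre, 7.5 mm above its underside; z up along its axis.
- mount3_center (a point): Specimen mount: loose black resin disc 25 mm in diameter, 15 mm high, about 20 g, polished metal piece on top, lying on the tray floor. The point is its centre, 7.5 mm above its underside; z up along its axis.
- mount4_center (a point): Specimen mount: loose green resin disc 25 mm in diameter, 15 mm high, about 20 g, polished metal piece on top, lying on the tray floor. The point is its centre, 7.5 mm above its underside; z up along its axis.
- mount5_center (a point): Specimen mount: loose yellow resin disc 25 mm in diameter, 15 mm high, about 20 g, polished metal piece on top, lying on the tray floor. The point is its centre, 7.5 mm above its underside; z up along its axis.
- bottle_mid (a point): Amber dropper bottle, loose, 32 mm in diameter, 88 mm high; point on its axis 40 mm above the bench. Leave alone.
- objective_mid (a point): Steel microscope lens with a blue band, loose, 32 mm in diameter, 48 mm high; point on its axis 24 mm above the bench. Leave alone.
- pot_mid (a point): White pot with a blue lid, loose, 51 mm in diameter, 44 mm high; point on its axis 22 mm above the bench. Leave alone.

How it is judged (in metres and radians):
On the way, in this order (a step that is already met when the one before it is completed fails the run):
1. the bar has been lifted off its mat (z of bar_grip in the frame of mat above 0.073 m), for 0.1 s.
2. all five mounts lie flat on the blue bay (x of mount1_center in the frame of tray between 0.095 and 0.152 m and y of mount1_center in the frame of tray between -0.085 and 0.085 m and z of each of mount1_center, mount2_center, mount3_center, mount4_center, mount5_center in the frame of tray below 0.016 m and angle between each of mount1_center, mount2_center, mount3_center, mount4_center, mount5_center's own z axis and vertical below 0.15 rad and x of mount2_center in the frame of tray between 0.095 and 0.152 m and y of mount2_center in the frame of tray between -0.085 and 0.085 m and x of mount3_center in the frame of tray between 0.095 and 0.152 m and y of mount3_center in the frame of tray between -0.085 and 0.085 m and x of mount4_center in the frame of tray between 0.095 and 0.152 m and y of mount4_center in the frame of tray between -0.085 and 0.085 m and x of mount5_center in the frame of tray between 0.095 and 0.152 m and y of mount5_center in the frame of tray between -0.085 and 0.085 m), for 0.2 s.
At the end, for the whole second after the job is handed in: All five mounts lie flat on the tray floor wholly on the blue bay (up to 2.5 mm of overhang allowed), and the bar stands upright and still on its mat, its middle within 22 mm of the mat's along x and 32 mm along y, turned at most 0.45 rad from the mat's length (all of step 2 and x of bar_grip in the frame of mat between -0.022 and 0.022 m and y of bar_grip in the frame of mat between -0.032 and 0.032 m and z of bar_grip in the frame of mat below 0.058 m and angle between bar_grip's own z axis and vertical below 0.1 rad and angle between the x axis of bar_grip and the x axis of mat, either way round below 0.45 rad and linear speed of bar below 0.02 m/s); the robot touches nothing.
It fails at once if the gripper or arm touches a mount (contact force between any of the fingers, the arm and mount1 above 0.3 N or contact force between any of the fingers, the arm and mount2 above 0.3 N or contact force between any of the fingers, the arm and mount3 above 0.3 N or contact force between any of the fingers, the arm and mount4 above 0.3 N or contact force between any of the fingers, the arm and mount5 above 0.3 N).
It fails at once if the bottle, lens or pot is shifted over 15 mm or tipped (distance of any of bottle_mid, objective_mid, pot_mid from where it was at the start of the episode above 0.015 m or angle between any of bottle_mid, objective_mid, pot_mid's own z axis and vertical above 0.3 rad).
It also fails if it takes over 61 s, if anything falls off the work surface, if the arm or the gripper's body presses on something with over 40 N, if the wrist force passes 120 N, or if a joint passes its speed limit or range.

### The arm

A 6-joint arm with a two-finger parallel gripper is mounted at the origin on the work surface. World frame = base frame: x ahead of the robot, y to its left, z up, the work surface at z = 0. Lengths are in mm, angles in rad, forces in N, time in s.
With the tool pointing down it reaches from about 275 to 750 mm from the base axis. Payload 10.2 kg.
Tool frame: the origin (TCP) lies at the very end of the fingers, on their centre line; the grasp point (between the pads) lies 19 mm behind it; z points along the fingers, y is the line along which they close (so a half turn about z gives the same grasp; the last joint's range is limited). The gripper opens to 85 mm and grips with 20 to 120 N. Pads are 22 mm wide; open, the fingers measure 114 mm over their backs; the gripper's body (76 mm by 85 mm) begins 54 mm behind the grasp point. The pads swing forward as they close: fully open they stand 13 mm farther back than shut.
Start: joints at [1.081, 0.313, 1.498, -0, 1.331, -0.223], TCP at [138.427, 506.428, 231.294] pointing down, gripper open.
Joint ranges: [-2.94, 2.94], [-0.97, 2.17], [0.19, 2.56], [-1.23, 4.37], [0.02, 3.11], [-2.88, 2.88]. Speed limits (rad/s): [2.39, 2.39, 3.01, 3.14, 3.14, 3.14].

### API

Orientations are given as a unit quaternion [w, x, y, z].
In Python, from rig import ctrl gives the robot as it stands.
- The arm moves only by the tool step_arm, never from a script. Its argument "increments" is a list of rows, each a list of 3 entries, a list of its own where there are three numbers: the shift along the tool's x, y, z in cm, then the turn, a rotation vector about the tool's x, y, z in degrees, then the opening in per cent of the stroke, from 0 (shut) to 100 (fully open). A call has 1 to 8 rows; each row is the pose to reach, as a shift and turn from the pose commanded when the call began, along the tool's axes at that moment; what a row does not reach only later rows make up. A row lasts 1/8 s, in which the tool goes at most 62.5 mm and 10.7 degrees, less where a joint would pass 70% of its speed; a pose out of reach is approached as far as the arm can. A call with a gripper value outside its range is refused whole. The fingers move at their own pace and stop on an object; "squeeze" is the grip in N (left out, the last holds). Time passes only in rows, so rows that repeat a pose let the fingers close. It gives the time, the measured TCP pose, the force, the opening and the grip force at its end, in the units of the state.
- ctrl.sense(): the state, without advancing time (a new reading comes with each control period).
- ctrl.capture(name): name is "scene" or "top" or "wrist"; returns a dict with "img" (400x640x3 uint8, red, green, blue), "fx", "fy", "cx", "cy" (pixels), "extrinsics" (4x4, takes a point from camera to world coordinates). Camera axes: x right, y down, z forward; pixel columns grow to the right and rows downward; lengths in mm; the calibration is good to about 2 mm. The wrist camera is an equidistant fisheye: a pixel r from the principal point sees the ray r / f radians off the axis. A picture is of the moment at which its call begins. There is no depth.
- ctrl.finish_job(): hands the job in; it is judged then, once.
The state is a dict: "time_s": time; "joints": joint angles; "dq": joint speeds; "tau": joint torques, N m; "eef_pos": TCP position; "ee_rot": TCP orientation; "force": force on the tool from outside, world axes, zero at the start; "wrist_torque": the same for the moment, N m; "grip_width": opening from 0.0 (shut) to 1.0 (fully open); "grip_force": force on a finger pad.
Only numpy, scipy, OpenCV 4.12 (cv2) and the standard library are available. Lean on these libraries where they do the work, as an engineer would, in place of code of your own. Each camera call takes 0.05 s, during which the arm holds its last target. There are 200 camera calls.

## Working session

There is one attempt and no reset: what is moved stays moved. The work goes in short steps, Python scripts to look and compute and a tool call to move; the robot and the scene stay as the last step left them, time stands still between calls to the robot, and variables do not carry over. Pictures are saved under pics/ and viewed, at most 10 in all, crops included, and the job is handed in when it is done.

Besides the shell and the picture viewer there is one more tool, called after "Request:" as name(argument=value, ...), one argument or row to a line, values as JSON. step_arm: Moves the arm, as the interface text tells. Its arguments: {"type":"object","properties":{"increments":{"type":"array"},"squeeze":{"type":"number"}},"required":["increments"]}

```bash
mkdir -p pics; cat > h.py <<'E'
import numpy as np, cv2
from rig import ctrl
def cap(name,fn):
    c=ctrl.capture(name); cv2.imwrite('pics/'+fn+'.png',c['img'][:,:,::-1]); 
    np.savez('pics/'+fn+'.npz',**c); return c
def ray(c,u,v,z,fish=False):
    E=np.array(c['extrinsics']); x=(u-c['cx'])/c['fx']; y=(v-c['cy'])/c['fy']
    if fish:
        r=np.hypot(x,y); d=np.array([np.sin(r)*x/r,np.sin(r)*y/r,np.cos(r)])
    else: d=np.array([x,y,1.])
    d=E[:3,:3]@d; o=E[:3,3]; return (o+d*(z-o[2])/d[2])
E
python3 - <<'E'
from h import *
a=cap('top','top1'); b=cap('scene','scene1')
print(a['extrinsics'],a['fx'],a['cx'],a['cy']);s=ctrl.sense();print(s)
E
```

```text
[[-1.31155462e-02 -9.83853809e-01  1.78492757e-01  4.40102292e+02]
 [-9.99873195e-01  1.12919409e-02 -1.12288251e-02 -3.98135850e+01]
 [ 9.03199272e-03 -1.78617396e-01 -9.83877151e-01  1.01762460e+03]
 [ 0.00000000e+00  0.00000000e+00  0.00000000e+00  1.00000000e+00]] 386.8072869449585 325.3074032958834 204.63331754399078
{'time_s': 0.1, 'joints': array([ 1.08060890e+00,  3.13403263e-01,  1.49830424e+00, -1.43732155e-05,
        1.33102445e+00, -2.23432467e-01]), 'dq': array([-0.0001564 , -0.00274642, -0.00185016, -0.00203808, -0.00194653,
       -0.0006056 ]), 'tau': array([ 4.09377040e-03, -4.12895823e+01, -2.60143822e+01, -1.99255379e-05,
        2.99322914e-03,  2.84844072e-05]), 'eef_pos': array([138.31928603, 506.2283575 , 230.80900049]), 'ee_rot': array([-1.92430499e-04,  1.32980661e-01,  9.91118469e-01, -5.36208122e-04]), 'force': array([ 0.58908127, -0.49046324, -0.66332822]), 'wrist_torque': array([ 0.0696174 , -0.00889455, -0.01109576]), 'grip_force': 0.0, 'grip_width': 1.0011691617284513}
```

View pics/top1.png

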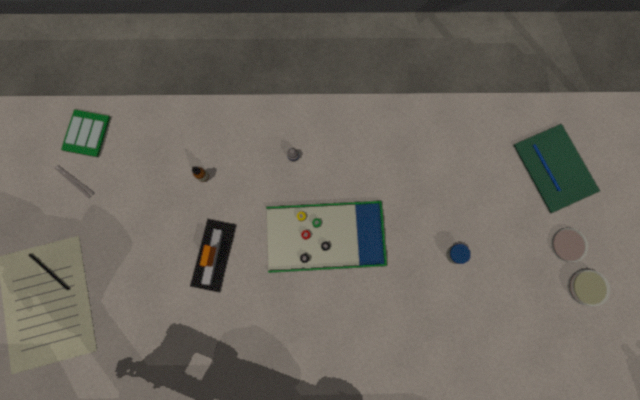

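View pics/scene1.png

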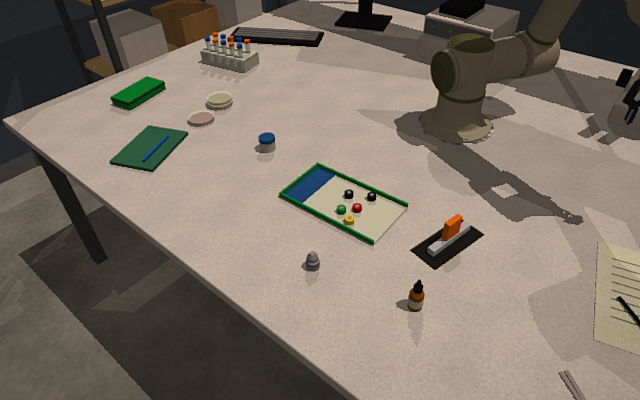

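The top view shows the mat and bar at about (212,255), the tray from (268,207) to (385,265) with the blue bay on the right, the bottle at (199,173), the lens at (293,155) and the pot at (459,253). I'll enlarge it.

```bash
python3 - <<'E'
import cv2
a=cv2.imread('pics/top1.png')[140:300,180:400]
cv2.imwrite('pics/c1.png',cv2.resize(a,(792,576),interpolation=cv2.INTER_CUBIC))
E
```

```text
(no output)
```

View pics/c1.png

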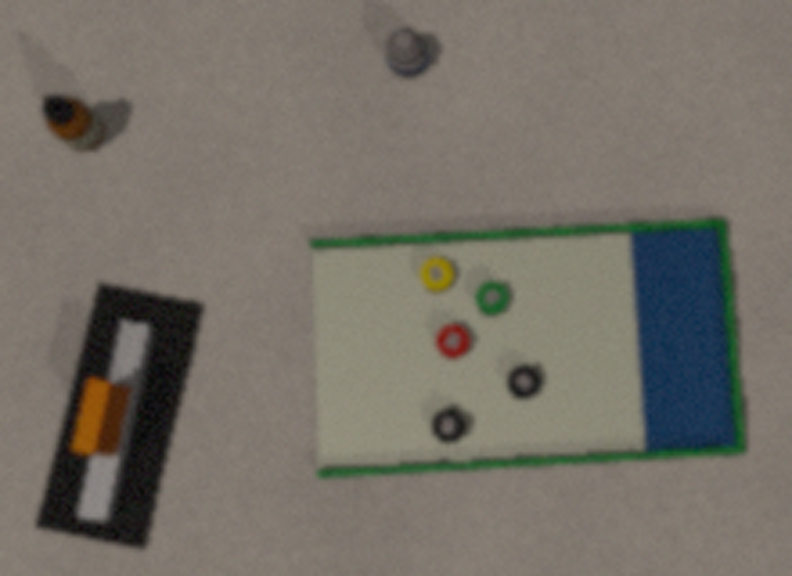

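```bash
cat > m.py <<'E'
from h import *
c=dict(np.load('pics/top1.npz'))
P=lambda x,y,z: ray(c,180+x/3.6-.36,140+y/3.6-.36,z)
def show(n,pts,z):
    q=np.array([P(*p,z) for p in pts]); print(n,q[:,:2].round(1).tolist(),'mean',q.mean(0).round(1)); return q
q=show('mat',[(101,284),(203,303),(145,547),(38,526)],3)
d=q[0]-q[3]; print('len',np.linalg.norm(d),np.degrees(np.arctan2(d[1],d[0])),np.degrees(np.arctan2(*(q[1]-q[2])[1::-1])),np.linalg.norm(q[1]-q[0]))
q=show('bar',[(121,320),(152,322),(110,521),(78,521)],21)
d=q[0]+q[1]-q[2]-q[3]; print(np.linalg.norm(d)/2,np.degrees(np.arctan2(d[1],d[0])))
show('handle',[(86,377),(111,382),(100,456),(72,453)],75)
q=show('tray',[(312,240),(322,475),(745,453),(725,218)],16)
d=q[3]+q[2]-q[0]-q[1]; print(np.linalg.norm(d)/2,np.degrees(np.arctan2(d[1],d[0])),np.linalg.norm(q[0]-q[1]),np.linalg.norm(q[2]-q[3]))
f=show('bayedge',[(632,234),(646,450)],4)
T=q.mean(0); e=d/np.linalg.norm(d); e[2]=0;n=np.array([-e[1],e[0],0])
T=T-3*e
print('T',T,'e',e)
for k,p in dict(y=(437,273),g=(492,297),r=(453,341),b1=(524,381),b2=(449,424),be1=(632,234),be2=(646,450)).items():
    w=P(*p,19 if k[:2]!='be' else 4); print(k,w.round(1),((w-T)@e).round(1),((w-T)@n).round(1))
show('bottle',[(62,108)],88);show('lens',[(405,45)],48);show('pot',[((459-180)*3.6,(252-140)*3.6)],44)
E
python3 m.py
```

```text
mat [[590.4, 259.8], [575.5, 184.7], [401.5, 220.9], [417.1, 297.3]] mean [496.1 240.7   3. ]
len 177.38186002525435 -12.220780389365117 -11.747839505394294 76.54785388393213
bar [[561.5, 239.1], [559.8, 216.8], [420.2, 241.3], [420.5, 263.6]] mean [490.5 240.2  21. ]
142.38807420534334 -9.911999804339137
handle [[516.6, 246.0], [513.0, 229.1], [463.9, 234.4], [466.1, 253.1]] mean [489.9 240.6  75. ]
tray [[619.1, 103.8], [450.1, 94.3], [461.6, -206.2], [632.0, -198.6]] mean [540.7 -51.7  16. ]
301.6453539032261 -87.68000719684878 169.32547457351842 170.62868621668468
bayedge [[623.1, -131.0], [464.9, -136.9]] mean [ 544. -134.    4.]
T [540.58025745 -48.6708977   16.        ] e [ 0.04048045 -0.99918033  0.        ]
y [593.3  12.5  19. ] -59.0 55.1
g [575.2 -27.2  19. ] -20.1 35.5
r [543.7   1.1  19. ] -49.6 5.1
b1 [514.4 -49.5  19. ] -0.2 -26.2
b2 [484.6   4.2  19. ] -55.1 -53.8
be1 [ 623.1 -131.     4. ] 85.6 79.1
be2 [ 464.9 -136.9    4. ] 85.1 -79.2
bottle [[700.4, 266.4]] mean [700.4 266.4  88. ]
lens [[756.2, 33.9]] mean [756.2  33.9  48. ]
pot [[492.9, -384.1]] mean [ 492.9 -384.1   44. ]
```

```bash
cat >> h.py <<'E'
from scipy.spatial.transform import Rotation as Ro
def inc(x,y,z,yaw):
    """tool-frame shift (cm) and turn (deg) to TCP x,y,z pointing down, tool y axis at angle yaw deg in world"""
    s=ctrl.sense(); w=s['ee_rot']; R=Ro.from_quat([w[1],w[2],w[3],w[0]])
    a=np.radians(yaw); Y=np.array([np.cos(a),np.sin(a),0]); Z=np.array([0,0,-1.])
    T=Ro.from_matrix(np.column_stack([np.cross(Y,Z),Y,Z]))
    print('t',round(s['time_s'],2),'pos',s['eef_pos'].round(1),'yaw',np.degrees(np.arctan2(*R.as_matrix()[[1,0],1])).round(2),'f',s['force'].round(1),'grip',round(s['grip_width'],3),round(s['grip_force'],1))
    print('shift cm',(R.inv().apply(np.array([x,y,z])-s['eef_pos'])/10).round(2),'turn',np.degrees((R.inv()*T).as_rotvec()).round(2))
E
python3 -c "
from h import *
inc(490,240,150,79.5)"
```

```text
t 0.1 pos [138.3 506.2 230.8] yaw 74.72 f [ 0.6 -0.5 -0.7] grip 1.001 0.0
shift cm [-40.94 -16.4    8.09] turn [-0.06 -0.02 -4.78]
```

Request:
step_arm(
  increments=[
    [[-5.1, -2.05, 1.0], [0, 0, -0.6], 100],
    [[-10.2, -4.1, 2.0], [0, 0, -1.2], 100],
    [[-15.3, -6.15, 3.0], [0, 0, -1.8], 100],
    [[-20.4, -8.2, 4.0], [0, 0, -2.4], 100],
    [[-25.5, -10.25, 5.0], [0, 0, -3.0], 100],
    [[-30.7, -12.3, 6.0], [0, 0, -3.6], 100],
    [[-35.8, -14.35, 7.0], [0, 0, -4.2], 100],
    [[-40.9, -16.4, 8.1], [0, 0, -4.8], 100],
  ],
  squeeze=80,
)

```text
time_s: 1.1
eef_pos: [490.9, 239.0, 149.8]
ee_rot: [-0.0, 0.091, 0.996, -0.0]
force: [-0.9, 1.7, -0.1]
grip_width: 1.0
grip_force: 0.0
```

```bash
python3 -c "
from h import *
c=cap('wrist','w1');print(c['fx'],c['cx'],c['cy'],c['extrinsics'])
inc(490,240,37,79.5)
im=cv2.imread('pics/w1.png'); cv2.imwrite('pics/w1b.png',cv2.resize(im,(800,500)))"
```

```text
309.70691628693146 321.17586777809873 194.9729956107457 [[ 1.82138274e-01  9.37014418e-01  2.98043000e-01  4.15383427e+02]
 [ 9.83272576e-01 -1.73313303e-01 -5.60137482e-02  2.53098811e+02]
 [-8.30872850e-04  3.03259755e-01 -9.52907567e-01  2.92387715e+02]
 [ 0.00000000e+00  0.00000000e+00  0.00000000e+00  1.00000000e+00]]
t 1.15 pos [494.8 235.  148.2] yaw 79.33 f [ 1.1 -6.6 -2.6] grip 1.003 0.0
shift cm [ 0.57  0.42 11.12] turn [-0.1   0.03 -0.17]
```

View pics/w1b.png

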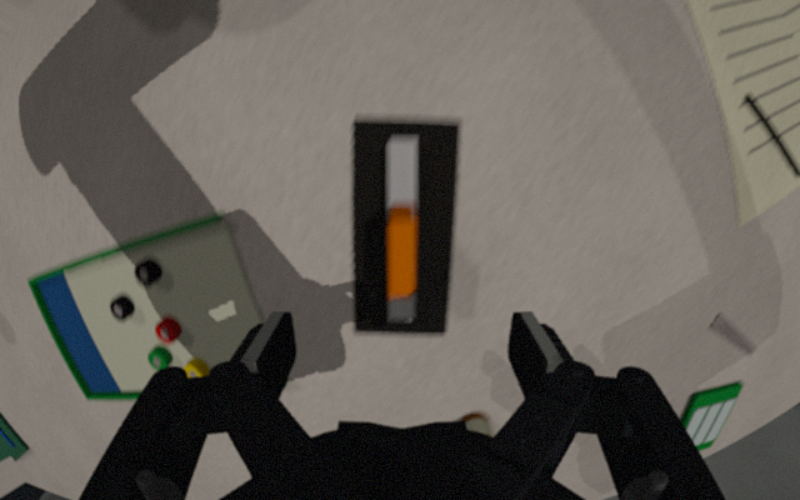

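The wrist view shows the bar running vertically from (388..419,135) to (388..415,322), with the orange handle at (388–417, 207–297) between the fingers. The arm still had about 4 mm of settling motion.

```bash
python3 -c "
from h import *
c=dict(np.load('pics/w1.npz'))
def sh(n,pts,z):
    q=np.array([ray(c,x/1.25,y/1.25,z,True) for x,y in pts]); d=q[2]+q[3]-q[0]-q[1]; w=q[1]+q[2]-q[0]-q[3]
    print(n,q[:,:2].round(1).tolist(),q.mean(0).round(1),np.linalg.norm(d)/2,np.linalg.norm(w)/2,np.degrees(np.arctan2(d[1],d[0])))
sh('bar',[(387.5,135),(419,135),(415,322),(388,322)],21)
sh('handletop',[(387,216),(417,216),(416,298),(388,298)],75)
sh('mat',[(355,119),(460,122),(443,334),(355,330)],3)
inc(491,240.3,37,79.5)
"
```

```text
bar [[420.8, 242.0], [424.8, 263.5], [566.7, 235.8], [562.8, 214.6]] [493.8 239.   21. ] 144.58766767682366 21.68306064369848 -10.97378347561278
handletop [[465.3, 235.2], [468.5, 252.2], [519.8, 242.8], [516.7, 225.6]] [492.6 238.9  75. ] 52.19088922700485 17.360063583861102 -10.468752140966226
mat [[404.7, 220.0], [420.8, 295.9], [593.3, 256.6], [575.6, 182.3]] [498.6 238.7   3. ] 175.9777513918134 76.9880580235115 -12.638001133489782
t 1.15 pos [494.8 235.  148.2] yaw 79.33 f [ 1.1 -6.6 -2.6] grip 1.003 0.0
shift cm [ 0.48  0.47 11.12] turn [-0.1   0.03 -0.17]
```

Request:
step_arm(
  increments=[
    [[-0.1, 0, 3], [0, 0, 0], 100],
    [[-0.2, 0, 7], [0, 0, 0], 100],
    [[-0.2, 0, 10], [0, 0, 0], 100],
    [[-0.2, 0, 11.3], [0, 0, 0], 100],
    [[-0.2, 0, 11.3], [0, 0, 0], 100],
    [[-0.2, 0, 11.3], [0, 0, 0], 60],
    [[-0.2, 0, 11.3], [0, 0, 0], 0],
    [[-0.2, 0, 11.3], [0, 0, 0], 0],
  ],
  squeeze=80,
)

```text
time_s: 2.15
eef_pos: [491.9, 240.1, 37.9]
ee_rot: [0.0, 0.091, 0.996, 0.0]
force: [-0.4, 0.6, -0.4]
grip_width: 0.375
grip_force: 0.0
```

Request:
step_arm(
  increments=[
    [[0, 0, 0], [0, 0, 0], 0],
    [[0, 0, 0], [0, 0, 0], 0],
    [[0, 0, 0], [0, 0, 0], 0],
    [[0, 0, 0], [0, 0, 0], 0],
  ],
)

```text
time_s: 2.65
eef_pos: [491.9, 240.1, 37.7]
ee_rot: [0.0, 0.091, 0.996, 0.0]
force: [-1.3, -0.1, 5.1]
grip_width: 0.18
grip_force: 78.5
```

```bash
python3 -c "
from h import *
inc(491.5,240,140,79.5)
"
```

```text
t 2.65 pos [491.9 240.1  37.7] yaw 79.52 f [-1.3 -0.1  5.1] grip 0.18 78.5
shift cm [ 3.000e-02 -1.000e-02 -1.023e+01] turn [0.01 0.03 0.02]
```

Request:
step_arm(
  increments=[
    [[0, 0, -2], [0, 0, 0], 0],
    [[0, 0, -5], [0, 0, 0], 0],
    [[0, 0, -8], [0, 0, 0], 0],
    [[0, 0, -8], [0, 0, 0], 0],
  ],
)

```text
time_s: 3.15
eef_pos: [492.4, 240.3, 118.5]
ee_rot: [0.002, 0.091, 0.996, 0.001]
force: [0.5, 0.2, -1.2]
grip_width: 0.175
grip_force: 78.2
```

```bash
python3 -c "
from h import *
inc(536.1,61.2,80,92.3)
"
```

```text
t 3.15 pos [492.4 240.3 118.5] yaw 79.51 f [ 0.5  0.2 -1.2] grip 0.175 78.2
shift cm [ -7.54 -16.82   3.85] turn [  0.06   0.18 -12.79]
```

Request:
step_arm(
  increments=[
    [[-1.2, -2.8, 0], [0, 0, -2], 0],
    [[-2.7, -6.0, 0], [0, 0, -5], 0],
    [[-4.2, -9.3, 1], [0, 0, -8], 0],
    [[-5.7, -12.7, 2], [0, 0, -10], 0],
    [[-7.0, -15.5, 3], [0, 0, -12], 0],
    [[-7.5, -16.8, 3.8], [0, 0, -12.8], 0],
    [[-7.5, -16.8, 3.8], [0, 0, -12.8], 0],
    [[-7.5, -16.8, 3.8], [0, 0, -12.8], 0],
  ],
)

```text
time_s: 4.15
eef_pos: [534.4, 61.8, 78.8]
ee_rot: [-0.001, -0.02, 1.0, 0.0]
force: [1.1, -0.3, -1.0]
grip_width: 0.174
grip_force: 78.4
```

```bash
python3 -c "
from h import *
inc(536.1,61.2,39.7,92.3)
c=cap('wrist','w2')
cv2.imwrite('pics/w2b.png',cv2.resize(cv2.imread('pics/w2.png'),(800,500)))"
```

```text
t 4.15 pos [534.4  61.8  78.8] yaw 92.32 f [ 1.1 -0.3 -1. ] grip 0.174 78.4
shift cm [-0.17 -0.07  3.91] turn [ 0.02 -0.06  0.02]
```

View pics/w2b.png

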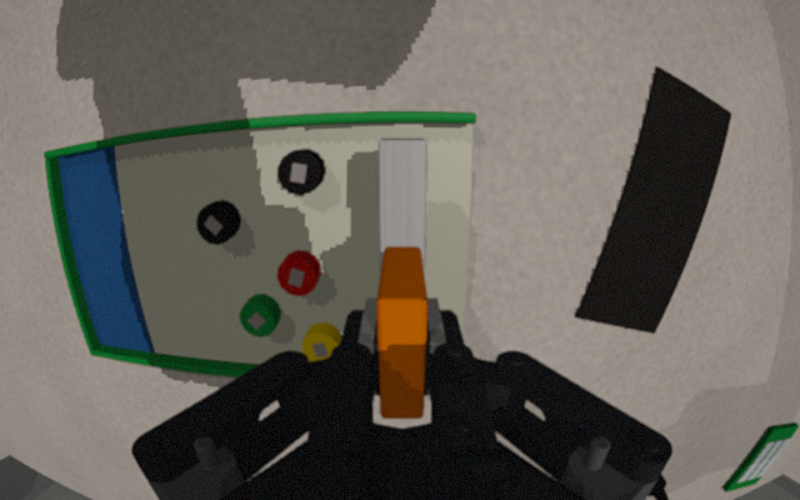

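The held bar lies over the open end of the tray. Its near end is at (380–426,140), the rim is at about (403,120), and all five mounts are to its left. I'll check the lateral clearance.

```bash
python3 -c "
from h import *
c=dict(np.load('pics/w2.npz'))
T=np.array([540.6,-48.7,0]);e=np.array([.0405,-.9992,0]);n=np.array([.9992,.0405,0])
f=lambda k,x,y,z:print(k,*[round((ray(c,x/1.25,y/1.25,z,True)-T)@v,1) for v in (e,n)])
f('barL',380,140,62);f('barR',426,140,62);f('rimmid',403,119,16);f('rim end',475,119,16);f('rim250',250,124,16)
f('mountb',302,172,19);f('b1',219,222,19);f('y',321,341,19);f('corner',48,154,16);f('corner2',92,352,16)
"
```

```text
barL -101.7 -72.2
barR -120.4 -72.2
rimmid -111.2 -81.5
rim end -149.2 -82.3
rim250 -27.2 -82.2
mountb -57.2 -54.5
b1 -4.1 -27.5
y -60.5 49.1
corner 149.2 -82.4
corner2 150.9 82.6
```

Request:
step_arm(
  increments=[
    [[-0.2, 0, 1.2], [0, 0, 0], 0],
    [[-0.2, 0, 2.5], [0, 0, 0], 0],
    [[-0.2, 0, 3.3], [0, 0, 0], 0],
    [[-0.2, 0, 3.8], [0, 0, 0], 0],
    [[-0.2, 0, 3.9], [0, 0, 0], 0],
    [[-0.2, 0, 3.9], [0, 0, 0], 0],
    [[-0.2, 0, 3.9], [0, 0, 0], 0],
  ],
)

```text
time_s: 5.08
eef_pos: [537.0, 61.2, 40.6]
ee_rot: [0.0, -0.02, 1.0, -0.0]
force: [0.5, 0.6, -1.1]
grip_width: 0.177
grip_force: 78.4
```

```bash
python3 -c "
from h import *
inc(544,-132.6,39.7,92.3)
"
```

```text
t 5.08 pos [537.   61.2  40.6] yaw 92.31 f [ 0.5  0.6 -1.1] grip 0.177 78.4
shift cm [  0.09 -19.4    0.09] turn [-0.01  0.03  0.01]
```

Request:
step_arm(
  increments=[
    [[0.05, -0.6, 0.05], [0, 0, 0], 0],
    [[0.1, -1.6, 0.05], [0, 0, 0], 0],
    [[0.1, -2.6, 0.05], [0, 0, 0], 0],
    [[0.1, -3.6, 0.05], [0, 0, 0], 0],
    [[0.1, -4.6, 0.05], [0, 0, 0], 0],
    [[0.1, -5.6, 0.05], [0, 0, 0], 0],
    [[0.1, -6.6, 0.05], [0, 0, 0], 0],
    [[0.1, -7.6, 0.05], [0, 0, 0], 0],
  ],
)

```text
time_s: 6.08
eef_pos: [538.9, -15.3, 39.8]
ee_rot: [-0.0, -0.02, 1.0, 0.0]
force: [-0.2, 0.2, -1.0]
grip_width: 0.179
grip_force: 78.3
```

Request:
step_arm(
  increments=[
    [[0, -1, 0], [0, 0, 0], 0],
    [[0, -2, 0], [0, 0, 0], 0],
    [[0, -3, 0], [0, 0, 0], 0],
    [[0, -4, 0], [0, 0, 0], 0],
    [[0, -5, 0], [0, 0, 0], 0],
    [[0, -6, 0], [0, 0, 0], 0],
    [[0, -6, 0], [0, 0, 0], 0],
  ],
)

```text
time_s: 6.95
eef_pos: [541.4, -75.4, 39.8]
ee_rot: [0.0, -0.02, 1.0, -0.0]
force: [-0.5, -0.0, -1.7]
grip_width: 0.179
grip_force: 78.3
```

```bash
python3 -c "
from h import *
inc(544,-132.6,39.7,92.3)
c=cap('wrist','w3')
cv2.imwrite('pics/w3b.png',cv2.resize(cv2.imread('pics/w3.png'),(800,500)))"
```

```text
t 6.95 pos [541.4 -75.4  39.8] yaw 92.27 f [-0.5 -0.  -1.7] grip 0.179 78.3
shift cm [-0.03 -5.72  0.01] turn [-0.01  0.01 -0.03]
```

View pics/w3b.png

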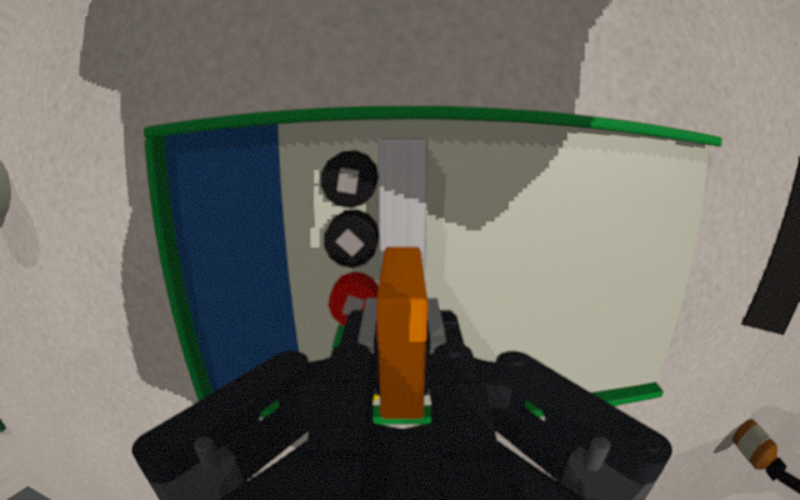

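Three mounts are in a row against the bar at (349,180), (351,238) and (353,300). Green is partly visible at (340,335) and yellow is hidden by the fingers. I'll carry on.

Request:
step_arm(
  increments=[
    [[0, -0.8, 0], [0, 0, 0], 0],
    [[0, -1.8, 0], [0, 0, 0], 0],
    [[0, -2.8, 0], [0, 0, 0], 0],
    [[0, -3.8, 0], [0, 0, 0], 0],
    [[0, -4.6, 0], [0, 0, 0], 0],
    [[0, -5.3, 0], [0, 0, 0], 0],
    [[0, -5.8, 0], [0, 0, 0], 0],
    [[0, -5.8, 0], [0, 0, 0], 0],
  ],
)

```text
time_s: 8.0
eef_pos: [543.7, -132.9, 39.8]
ee_rot: [0.0, -0.02, 1.0, -0.0]
force: [0.2, -0.2, -2.1]
grip_width: 0.177
grip_force: 78.3
```

Request:
step_arm(
  increments=[
    [[0, 0, 0], [0, 0, 0], 0],
    [[0, 0, 0], [0, 0, 0], 0],
    [[0, 0.3, 0], [0, 0, 0], 0],
    [[0, 1.0, 0], [0, 0, 0], 0],
    [[0, 2.0, 0], [0, 0, 0], 0],
    [[0, 3.0, -1], [0, 0, 0], 0],
    [[0, 4.0, -4], [0, 0, 0], 0],
    [[0, 5.0, -8], [0, 0, 0], 0],
  ],
)

```text
time_s: 9.0
eef_pos: [541.3, -81.6, 120.8]
ee_rot: [-0.001, -0.02, 1.0, 0.0]
force: [0.5, -0.3, -1.5]
grip_width: 0.178
grip_force: 78.3
```

```bash
python3 -c "
from h import *
inc(494,240,100,79)
"
```

```text
t 9.0 pos [541.3 -81.6 120.8] yaw 92.34 f [ 0.5 -0.3 -1.5] grip 0.178 78.3
shift cm [ 3.41 32.32  2.1 ] turn [ 0.02 -0.07 13.34]
```

Request:
step_arm(
  increments=[
    [[0.3, 3, 0], [0, 0, 1], 0],
    [[0.8, 8, 0], [0, 0, 3], 0],
    [[1.4, 13, 0], [0, 0, 5], 0],
    [[1.9, 18, 0], [0, 0, 7], 0],
    [[2.4, 23, 1], [0, 0, 9], 0],
    [[2.9, 28, 2], [0, 0, 11], 0],
    [[3.3, 31.5, 2], [0, 0, 13], 0],
    [[3.4, 32.3, 2.1], [0, 0, 13.3], 0],
  ],
)

```text
time_s: 10.0
eef_pos: [493.9, 240.9, 99.4]
ee_rot: [0.0, 0.094, 0.996, 0.0]
force: [-0.0, -0.3, -1.0]
grip_width: 0.179
grip_force: 78.3
```

```bash
python3 -c "
from h import *
c=cap('top','top2'); cap('wrist','w4')
inc(494,240,39,79)
a=cv2.imread('pics/top2.png')[180:290,180:400]
cv2.imwrite('pics/c2.png',cv2.resize(a,(792,396),interpolation=cv2.INTER_CUBIC))"
```

```text
t 10.1 pos [494.4 239.3  99.2] yaw 79.11 f [-0.7  0.2 -0.8] grip 0.181 78.3
shift cm [0.05 0.06 6.02] turn [0.   0.02 0.11]
```

View pics/c2.png

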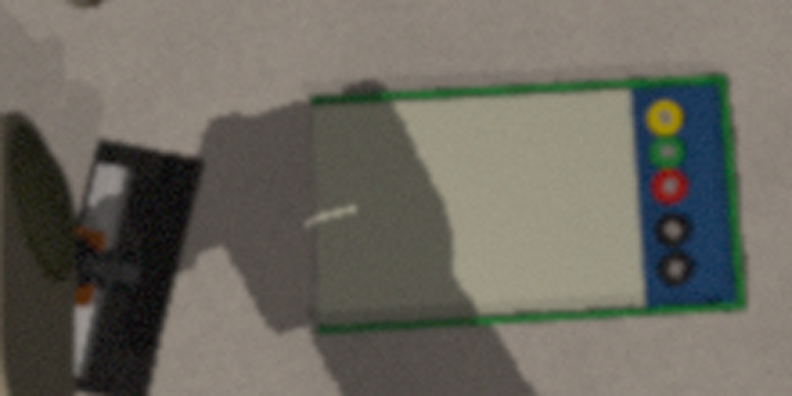

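All five mounts are in the blue bay in one row, from (664,118) to (676,268) in the crop, clear of the bay edge at about x=640. Now I'll set the bar down.

Request:
step_arm(
  increments=[
    [[0.05, 0.05, 2], [0, 0, 0], 0],
    [[0.05, 0.05, 4], [0, 0, 0], 0],
    [[0.05, 0.05, 5.3], [0, 0, 0], 0],
    [[0.05, 0.05, 5.9], [0, 0, 0], 0],
    [[0.05, 0.05, 6.1], [0, 0, 0], 0],
    [[0.05, 0.05, 6.15], [0, 0, 0], 0],
    [[0.05, 0.05, 6.15], [0, 0, 0], 0],
    [[0.05, 0.05, 6.15], [0, 0, 0], 0],
  ],
)

```text
time_s: 11.1
eef_pos: [494.5, 239.4, 37.7]
ee_rot: [0.0, 0.096, 0.995, 0.0]
force: [0.1, 0.0, 0.7]
grip_width: 0.178
grip_force: 78.6
```

Request:
step_arm(
  increments=[
    [[0, 0, 0], [0, 0, 0], 30],
    [[0, 0, 0], [0, 0, 0], 60],
    [[0, 0, 0], [0, 0, 0], 80],
    [[0, 0, 0], [0, 0, 0], 80],
    [[0, 0, 0], [0, 0, 0], 80],
    [[0, 0, -2], [0, 0, 0], 80],
    [[0, 0, -6], [0, 0, 0], 80],
    [[0, 0, -11], [0, 0, 0], 80],
  ],
)

```text
time_s: 12.1
eef_pos: [493.8, 239.1, 148.0]
ee_rot: [-0.001, 0.096, 0.995, -0.0]
force: [0.3, 1.1, -0.1]
grip_width: 0.798
grip_force: 0.0
```

Request:
step_arm(
  increments=[
    [[0, 0, -3], [0, 0, 0], 80],
    [[0, 0, -5], [0, 0, 0], 80],
    [[0, 0, -5], [0, 0, 0], 80],
    [[0, 0, -5], [0, 0, 0], 80],
  ],
)

```text
time_s: 12.6
eef_pos: [493.9, 239.2, 196.2]
ee_rot: [-0.001, 0.096, 0.995, -0.0]
force: [0.2, 0.6, 0.3]
grip_width: 0.797
grip_force: 0.0
```

```bash
python3 -c "
from h import *
inc(494,240,39,79)
c=cap('wrist','w5')
cv2.imwrite('pics/w5b.png',cv2.resize(cv2.imread('pics/w5.png'),(800,500)))"
```

```text
t 12.6 pos [493.9 239.2 196.2] yaw 79.01 f [0.2 0.6 0.3] grip 0.797 0.0
shift cm [-0.02  0.09 15.72] turn [-0.04 -0.09  0.01]
```

View pics/w5b.png

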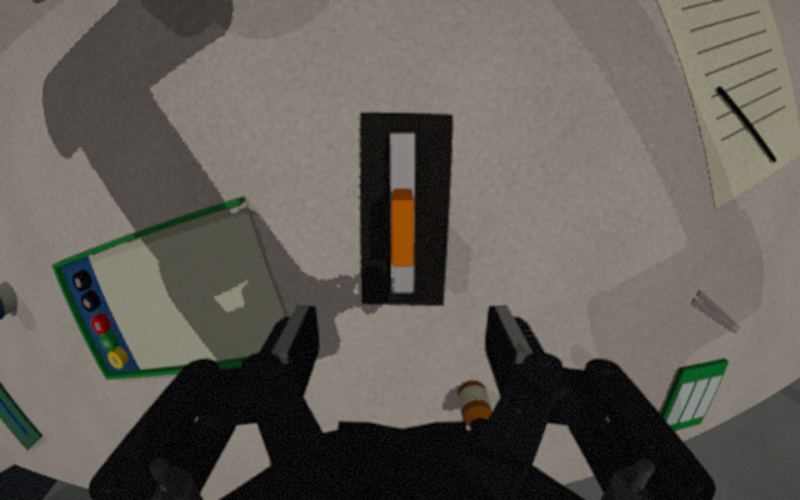

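The bar stands upright in the middle of its mat, from (390,133) to (414,292). The mounts are in the bay, the bottle is still standing and the gripper is clear.

```bash
python3 -c "
from rig import ctrl
print(ctrl.finish_job())"
```

```text
the job is handed in; nothing more can be done
None
```

I swept all five mounts into the blue bay, stood the bar back on its mat and let go of it, then handed the job in at about 12.6 s; `finish_job()` returned no verdict, so I don't have the judge's result.

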